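Stand a toppled rest pillar up against the stop rail

ROBOT

A 7-joint arm with a two-finger parallel gripper is mounted at the origin on the work surface. World frame = base frame: x ahead of the robot, y to its left, z up, the work surface at z = 0. Lengths are in m, angles in rad, forces in N, time in s.
With the tool pointing down it reaches from about 0.4 to 0.85 m from the base axis. Payload 4.4 kg.
Tool frame: the origin (TCP) lies midway between the tips of the shut fingers; the grasp point (between the pads) lies 19 mm behind it (ctrl.grip_point_offset is the distance from the TCP to the grasp point, in m); z points along the fingers, y is the line along which they close (so a half turn about z gives the same grasp; the last joint's range is limited). The gripper opens to 94 mm and grips with 3 to 60 N. Pads are 16 mm wide; open, the fingers measure 119 mm over their backs; the gripper's body (75 mm by 177 mm) begins 78 mm behind the grasp point.
Start: joints at [1.275, 0.628, 0.038, 1.517, -0.027, 0.996, -0.02], TCP at [0.148, -0.633, 0.179] pointing down, gripper open.
Joint ranges: [-3.06, 3.06], [-0.37, 2.12], [-1.25, 1.32], [0.18, 2.47], [-1.1, 4.24], [0.23, 1.98], [-2.94, 2.94]. Speed limits (rad/s): [2.57, 2.57, 3.14, 3.14, 3.14, 3.14, 3.14].

INTERFACE

Orientations are given as a 3x3 rotation matrix whose columns are the frame's x, y, z axes.
In Python, from plant import ctrl gives the robot as it stands.
- The arm moves only by the tool carry_out, never from a script. Its argument "moves" is a list of rows, each a list of 7 numbers: the shift along the tool's x, y, z in m, then the turn, a rotation vector about the tool's x, y, z in rad, then the closure in counts, from 0 (fully open) to 255 (shut). A call has 1 to 8 rows; each row is the pose to reach, as a shift and turn from the pose commanded when the call began, along the tool's axes at that moment; what a row does not reach only later rows make up. A row lasts 1/8 s, in which the tool goes at most 62.5 mm and 10.7 degrees, less where a joint would pass 70% of its speed; a pose out of reach is approached as far as the arm can. A call with a gripper value outside its range is refused whole. The fingers move at their own pace and stop on an object; "squeeze" is the grip in N (left out, the last holds). Time passes only in rows, so rows that repeat a pose let the fingers close. It gives the time, the measured TCP pose, the force, the opening and the grip force at its end, in the units of the state.
- ctrl.observe(): the state, without advancing time (a new reading comes with each control period).
- ctrl.snapshot(name): name is "scene" or "top"; returns the picture (384x512x3 uint8, red, green, blue); there is no depth.
- ctrl.get_calibration(name): a dict with "mtx" (3x3 intrinsics, pixels), "distortion" ([k1, k2, p1, p2, k3] as OpenCV has them; the pictures are not rectified), "extrinsics" (4x4, takes a point from world to camera coordinates). Camera axes: x right, y up, looking along -z (the intrinsics and any distortion apply to the point x, -y, -z); pixel columns grow to the right and rows downward; lengths in m; the calibration is good to about 2 mm. A picture is of the moment at which its call begins. get_calibration takes no time and is no camera call.
- ctrl.close_job(): hands the job in; it is judged then, once.
Trained networks look in the newest picture that a camera, given by its name, has taken for a name from the list of things; names that differ only in an ending like _2 or _b are one class to them, and where a whole thing is asked for, a point or a joint stands for the part that bears it (a point fixed in the world has none). Each returns a list of dicts, best first, with "score" (0 to 1); they miss things now and then, are a little off and sometimes report something else, mostly with a low value. They report only what shows in the picture. A call takes as long as a camera call.
- ctrl.look_for(camera, label): "extent" ([left, top, right, bottom] in pixels, round what is visible of it).
- ctrl.silhouettes(camera, label): "mask" (384x512 bool, what is visible of it) and "extent" ([left, top, right, bottom] in pixels, round what is visible of it).
- ctrl.tip_of(camera, label): "location" ([column, row] in pixels: a listed point, or the origin of a listed thing).
The state is a dict: "time_s": time; "joints": joint angles; "joint_velocities": joint speeds; "tau": joint torques, N m; "ee_pos": TCP position; "orientation": TCP orientation; "contact_force": force on the tool from outside, world axes, zero at the start; "ft_torque": the same for the moment, N m; "finger_gap": finger opening in m; "grip_force": force on a finger pad.
Only numpy, scipy, OpenCV 4.12 (cv2) and the standard library are available. Lean on these libraries where they do the work, as an engineer would, in place of code of your own. Each camera call takes 0.05 s, during which the arm holds its last target. There are 200 camera calls.

TASK

The rest pillar in front of the stop rail has toppled over. Stand it upright on its foot and slide it up to the rail so that one side of its foot sits flush against the rail's front face, in the gap between the other pillar and the vee block. Leave the other pillar, the vee block and the two white pins where they stand.

Things in the scene. Friction and masses are not known exactly. Their poses are not given: they have to be found in the camera images.
- pillar_mid (a point): toppled pillar: steel, 95 mm tall: square foot plate 80 x 80 x 10 mm with a round post, 24 mm in diameter, standing on its middle, the last 12 mm white plastic; about 0.75 kg, centre of mass 20 mm from the underside. The point is on the post's axis half-way up, 47.5 mm from the underside; z points from foot to white end, x and y along the foot's sides.
- pillar_foot (a point): centre of the toppled pillar's underside, axes as above. At the start one side of the foot and the white end rest on the table, the white end towards the robot, 18 degrees below level, the underside facing the rail, the foot's top side about 80 mm up. A push towards the rail on the foot plate above the post tips it over its lower edge without sliding. Upright, sliding it takes 3 to 6 N.
- rail_front (a point): the stop rail: a straight steel bar fixed to the table, 460 mm long, 25 mm deep, 20 mm high. The point is the middle of the lower edge of its front face (the face towards the robot), at table height; y runs along the rail, x points into the rail, away from the robot, z up.
- pillar2_mid (a point): the other pillar, upright near the left or right end of the rail, just short of it: steel, 95 mm tall: square foot plate 80 x 80 x 10 mm with a round post, 24 mm in diameter, standing on its middle, the last 12 mm white plastic; about 0.75 kg, centre of mass 20 mm from the underside. The point is half-way up (47.5 mm). Not to be moved.
- veeblock_mid (a point): dark steel vee block, loose, 70 x 70 mm and 55 mm high, with a groove along its top, near the other end of the rail; the point is at its centre, 27.5 mm up. Not to be moved.
- pin_a_center (a point): white plastic pin standing on end, loose, 30 mm in diameter, 85 mm high, to the left of the toppled pillar; the point is at its centre. Not to be moved.
- pin_b_center (a point): a second pin like it, to the right of the toppled pillar.

How it is judged:
On the way:
1. the pillar stands upright on its foot on the table (angle between pillar_mid's own z axis and vertical below 0.08 rad and height (world z) of pillar_mid below 0.0525 m), for 0.2 s.
At the end, for the whole second after the job is handed in: The pillar stands upright on its foot (within 0.05 rad), one side of the foot flush with the rail (axis 36 to 46 mm in front of its face, within 0.09 rad of square, within 110 mm of the rail's middle); the other pillar, vee block and pins were never tipped or shifted by over 20 mm (angle between pillar_mid's own z axis and vertical below 0.05 rad and height (world z) of pillar_mid between 0.0435 and 0.0515 m and x of pillar_mid in the frame of rail_front between -0.046 and -0.036 m and y of pillar_mid in the frame of rail_front between -0.11 and 0.11 m and (angle between the x axis of pillar_mid and the x axis of rail_front, either way round below 0.09 rad or angle between the x axis of pillar_mid and the y axis of rail_front, either way round below 0.09 rad)); the robot touches nothing.
It fails at once if the other pillar is knocked over or shifted by more than 20 mm (distance of pillar2_mid from where it was at the start of the episode above 0.02 m or angle between pillar2_mid's own z axis and vertical above 0.3 rad).
It fails at once if the vee block is knocked over or shifted by more than 20 mm (distance of veeblock_mid from where it was at the start of the episode above 0.02 m or angle between veeblock_mid's own z axis and vertical above 0.3 rad).
It fails at once if a white pin is knocked over or shifted by more than 20 mm (distance of pin_a_center from where it was at the start of the episode above 0.02 m or angle between pin_a_center's own z axis and vertical above 0.3 rad).
It fails at once if the second white pin is knocked over or shifted by more than 20 mm (distance of pin_b_center from where it was at the start of the episode above 0.02 m or angle between pin_b_center's own z axis and vertical above 0.3 rad).
It also fails if it takes over 58 s, if anything falls off the work surface, if the arm or the gripper's body presses on something with over 40 N, if the wrist force passes 120 N, or if a joint passes its speed limit or range.

## Working session

There is one attempt and no reset: what is moved stays moved. The work goes in short steps, Python scripts to look and compute and a tool call to move; the robot and the scene stay as the last step left them, time stands still between calls to the robot, and variables do not carry over. Pictures are saved under pics/ and viewed, at most 10 in all, crops included, and the job is handed in when it is done.

Besides the shell and the picture viewer there is one more tool, called after ">>>" by a JSON object that holds its "fn" and its "kwargs". carry_out: Moves the arm, as the interface text tells. Its arguments: {"type":"object","properties":{"moves":{"type":"array"},"squeeze":{"type":"number"}},"required":["moves"]}

```bash
ls; mkdir -p pics
python3 - <<'E'
from plant import ctrl
import cv2, numpy as np
np.set_printoptions(precision=4,suppress=True)
for n in("scene","top"):
    im=ctrl.snapshot(n); cv2.imwrite(f"pics/{n}0.png",im[:,:,::-1])
    c=ctrl.get_calibration(n); print(n,c["mtx"],c["distortion"],c["extrinsics"])
    for l in("pillar_mid","pillar_foot","rail_front","pillar2_mid","veeblock_mid","pin_a_center","pin_b_center"):
        print(l,[(np.round(d["location"],1),round(d["score"],2)) for d in ctrl.tip_of(n,l)], [(np.round(d["extent"]),round(d["score"],2)) for d in ctrl.look_for(n,l)])
o=ctrl.observe();print({k:np.round(v,3) for k,v in o.items()})
E
```

```text
pics
scene [[348.2185   0.     251.6419]
 [  0.     348.2185 189.0824]
 [  0.       0.       1.    ]] [-0.0843  0.      0.      0.      0.    ] [[ 0.0208  0.9996 -0.017  -0.0038]
 [-0.5545  0.0257  0.8318  0.2532]
 [ 0.8319 -0.0078  0.5549 -1.17  ]
 [ 0.      0.      0.      1.    ]]
pillar_mid [(array([261.7, 190.9]), 0.76)] [(array([251., 174., 295., 223.]), 0.68)]
pillar_foot [(array([271.9, 201.8]), 0.8)] [(array([249., 177., 292., 227.]), 0.91)]
rail_front [(array([293.3, 261.4]), 0.57)] [(array([155., 240., 426., 292.]), 0.89)]
pillar2_mid [(array([182.5, 236.6]), 0.71), (array([371.2, 188.2]), 0.55)] [(array([162., 213., 207., 271.]), 0.57)]
veeblock_mid [(array([384.4, 220.5]), 0.89)] [(array([353., 198., 412., 247.]), 0.77)]
pin_a_center [] [(array([364., 168., 382., 204.]), 0.96)]
pin_b_center [(array([170.6, 213.1]), 0.71)] [(array([160., 192., 179., 232.]), 0.95)]
top [[379.5624   0.     260.0759]
 [  0.     379.5624 189.5745]
 [  0.       0.       1.    ]] [-0.117  0.     0.     0.     0.   ] [[ 0.004  -1.      0.005   0.0133]
 [ 0.9813  0.0049  0.1923 -0.6098]
 [-0.1923
[... 580 characters left out ...]
, 225., 154., 242.]), 0.55)]
pin_b_center [(array([347.8, 199.6]), 0.88)] [(array([338., 189., 361., 211.]), 0.7)]
{'time_s': np.float64(1.5), 'joints': array([ 1.275,  0.628,  0.039,  1.517, -0.027,  0.996, -0.02 ]), 'joint_velocities': array([-0.001,  0.   ,  0.002, -0.   , -0.   , -0.   ,  0.002]), 'tau': array([  0.001, -54.959,   1.143, -18.694,  -0.052,   0.016,   0.   ]), 'ee_pos': array([ 0.148, -0.633,  0.179]), 'orientation': array([[ 0.974,  0.228,  0.   ],
       [ 0.228, -0.974,  0.   ],
       [ 0.   , -0.   , -1.   ]]), 'contact_force': array([ 0.317, -0.279,  0.787]), 'ft_torque': array([-0.026,  0.001, -0.04 ]), 'grip_force': np.float64(0.0), 'finger_gap': np.float64(0.094)}
```

```bash
cat > h.py <<'E'
from plant import ctrl
import cv2, numpy as np
np.set_printoptions(precision=4,suppress=True)
C={n:ctrl.get_calibration(n) for n in("scene","top")}
F=np.diag([1,-1,-1.])
def P(n):
    E=F@C[n]["extrinsics"][:3]; return E
def und(n,px): return cv2.undistortPoints(np.array(px,float).reshape(-1,1,2),C[n]["mtx"],np.array(C[n]["distortion"]))[:,0]
def tri(a,b):
    X=cv2.triangulatePoints(P("scene"),P("top"),und("scene",a).T,und("top",b).T); return (X[:3]/X[3]).T
def onz(n,px,z):
    E=P(n);R,t=E[:,:3],E[:,3];o=-R.T@t
    d=np.c_[und(n,px),np.ones(len(und(n,px)))]@R
    return o+d*((z-o[2])/d[:,2:])
def proj(n,X):
    E=P(n);return cv2.projectPoints(np.array(X,float).reshape(-1,3),cv2.Rodrigues(E[:,:3])[0],E[:,3],C[n]["mtx"],np.array(C[n]["distortion"]))[0][:,0]
E
python3 - <<'E'
from h import *
print(tri([[261.7,190.9],[271.9,201.8],[293.3,261.4],[182.5,236.6],[384.4,220.5],[373,186],[170.6,213.1]],[[259,236.3],[251.1,215.5],[240.8,155.9],[330.9,163.8],[150.3,189.7],[142.9,235.1],[347.8,199.6]]))
for n,r in(("scene",(150,160,430,300)),("top",(110,115,380,280))):
    im=cv2.imread(f"pics/{n}0.png")[r[1]:r[3],r[0]:r[2]]
    im=cv2.resize(im,None,fx=2.8,fy=2.8,interpolation=cv2.INTER_CUBIC); cv2.imwrite(f"pics/{n}0c.png",im)
E
```

```text
[[ 0.5218  0.016   0.0385]
 [ 0.5621  0.0328  0.0394]
 [ 0.692   0.0586  0.0068]
 [ 0.6655 -0.1259  0.0457]
 [ 0.6151  0.2393  0.0271]
 [ 0.5221  0.2438  0.0436]
 [ 0.5941 -0.1585  0.042 ]]
```

View pics/scene0c.png

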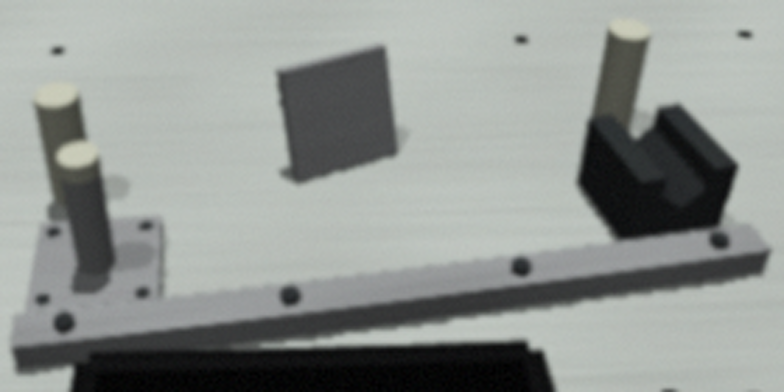

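View pics/top0c.png

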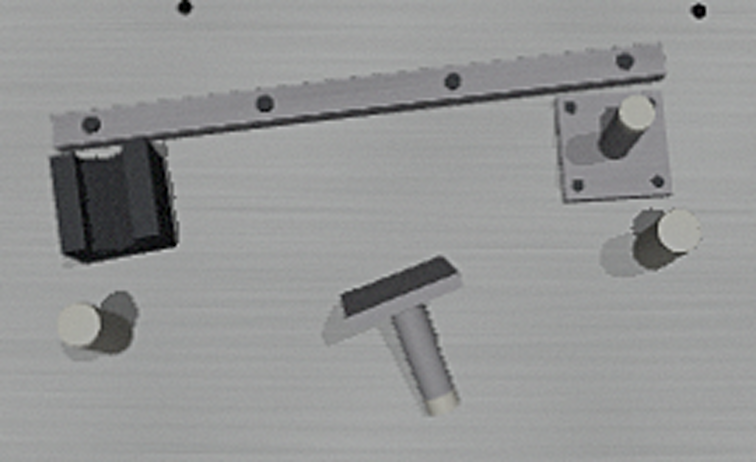

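The scene view, taken from behind the rail, shows the toppled foot's underside at about px (249–292, 177–225). In the top view the foot's edge is at about (231–275, 207–230) and the white end at (267, 261). The pillar is yawed roughly 15° from the rail's normal. Pillar2 and pin_b are on the right, the vee block and pin_a on the left. Next I'll fit the models to the corner pixels.

Run:
```python
from h import *
from scipy.optimize import least_squares
s=lambda a:np.array(a,float)/2.8+[150,160]
t=lambda a:np.array(a,float)/2.8+[110,115]
def fit(model,obs,x0):
    f=lambda p:np.concatenate([(proj(n,model(p,n))-o).ravel() for n,o in obs.items()])
    r=least_squares(f,x0,loss="soft_l1"); print(r.x,np.round(r.fun,1)); return r.x
# pillar lying: x,y of underside centre at z=.041, yaw
a=np.radians(18)
def pil(p,n):
    c,s_=np.cos(p[2]),np.sin(p[2]); h=np.array([c,s_,0]);l=np.array([-s_,c,0])
    zp=-h*np.cos(a)-np.array([0,0,np.sin(a)]); up=-h*np.sin(a)+np.array([0,0,np.cos(a)])
    o=np.array([p[0],p[1],.041])
    q=[o+40*.001*(u*up+v*l) for u,v in((-1,1),(-1,-1),(1,-1),(1,1))]
    return q+[o+zp*.095] if n=="top" else q
p=fit(pil,{"top":t([(340,293),(445,257),(460,275),(347,318),(441,410)]),"scene":s([(397,153),(297,182),(277,72),(384,46)])},[.56,.03,.35])
def rail(p,n):
    c,s_=np.cos(p[2]),np.sin(p[2]); h=np.array([c,s_,0]);l=np.array([-s_,c,0]);o=np.array([p[0],p[1],.02])
    return [o+l*.23,o-l*.23,o-l*.23+h*.025,o+l*.23+h*.025]
r=fit(rail,{"top":t([(54,149),(664,76),(661,44),(50,116)]),"scene":s([(750,226),(13,316),(14,345),(768,250)])},[.69,.06,.12])
h=np.array([np.cos(r[2]),np.sin(r[2])]);l=np.array([-h[1],h[0]])
for nm,q in(("foot",p[:2]),("p2",[.6655,-.1259]),("vee",[.615,.239])): print(nm,(np.array(q)-r[:2])@np.c_[h,l])
o=ctrl.observe();R=o["orientation"]
# push start
hp=np.array([np.cos(p[2]),np.sin(p[2]),0]);print("yaw",np.degrees(p[2]),np.degrees(r[2]))
face=np.array([p[0],p[1],.041])+(-hp*np.cos(a)-np.array([0,0,np.sin(a)]))*.01+(-hp*np.sin(a)+np.array([0,0,np.cos(a)]))*.03
print("face point 30 above axis",face)
```

```text
[0.5594 0.0314 0.357 ] [ 0.4  0.5 -0.4 -0.1  0.1 -0.1 -0.5 -0.6  0.4 -0.3 -0.3 -0.2 -1.1 -0.8
  0.7 -0.4  0.4  0.2]
[0.6912 0.0603 0.1272] [-0.6 -0.4  0.8 -0.4 -0.1 -0.2  0.3 -0.1  0.1 -1.5  0.2 -1.2 -1.3  0.2
  1.1 -0.6]
foot [-0.1344 -0.012 ]
p2 [-0.0491 -0.1815]
vee [-0.0529  0.1869]
yaw 20.455073429969666 7.290223014183303
face point 30 above axis [0.5418 0.0248 0.0664]
```

>>> {"fn": "carry_out", "kwargs": {"moves": [[0.04, -0.044, 0, 0, 0, -0.01, 60], [0.08, -0.088, 0, 0, 0, -0.02, 119], [0.12, -0.132, 0, 0, 0, -0.03, 119], [0.16, -0.176, 0, 0, 0, -0.05, 119], [0.2, -0.22, 0, 0, 0, -0.07, 119], [0.24, -0.264, 0, 0, 0, -0.09, 119], [0.28, -0.308, 0, 0, 0, -0.11, 119], [0.32, -0.352, 0, 0, 0, -0.127, 119]], "squeeze": 20}}

```text
time_s: 2.5
ee_pos: [0.3806, -0.2158, 0.1796]
orientation: [[0.937, 0.35, 0.001], [0.35, -0.937, -0.001], [0.001, 0.001, -1.0]]
contact_force: [1.1, -0.6, 0.2]
finger_gap: 0.0499
grip_force: 0.0
```

```bash
cat >> h.py <<'E'
from scipy.spatial.transform import Rotation as Ro
def st():
    o=ctrl.observe();print(round(o["time_s"],2),o["ee_pos"],"yaw",np.degrees(np.arctan2(o["orientation"][1,0],o["orientation"][0,0])).round(1),"z",o["orientation"][:,2],"F",o["contact_force"],"gap",o["finger_gap"],"q",o["joints"]);return o
def to(pos,yaw=None):
    o=st();R=o["orientation"];d=R.T@(np.array(pos)-o["ee_pos"]);v=np.zeros(3)
    if yaw is not None:
        c,s=np.cos(yaw),np.sin(yaw);T=np.array([[c,s,0],[s,-c,0],[0,0,-1.]]);v=Ro.from_matrix(R.T@T).as_rotvec()
    print("move",d,v)
E
python3 -c "
from h import *
to([.508,.012,.179],.357)"
```

```text
2.5 [ 0.3806 -0.2158  0.1796] yaw 20.5 z [ 0.0012 -0.0006 -1.    ] F [ 1.072  -0.6378  0.2217] gap 0.04985322369566289 q [ 0.4897  0.3285 -0.0498  2.0789  0.0241  0.7334 -0.7889]
move [ 0.199  -0.1689  0.0006] [ 0.001  -0.0009  0.0001]
```

>>> {"fn": "carry_out", "kwargs": {"moves": [[0.045, -0.038, 0, 0, 0, 0, 119], [0.09, -0.076, 0, 0, 0, 0, 119], [0.135, -0.114, 0, 0, 0, 0, 119], [0.18, -0.152, 0, 0, 0, 0, 119], [0.199, -0.169, 0.02, 0, 0, 0, 119], [0.199, -0.169, 0.06, 0, 0, 0, 119], [0.199, -0.169, 0.1, 0, 0, 0, 119], [0.199, -0.169, 0.134, 0, 0, 0, 119]]}}

```text
time_s: 3.5
ee_pos: [0.507, 0.0107, 0.044]
orientation: [[0.937, 0.349, 0.0], [0.349, -0.937, -0.0], [0.0, 0.0, -1.0]]
contact_force: [0.9, 0.0, -1.0]
finger_gap: 0.05
grip_force: 0.0
```

Run:
```python
from h import *
st()
a=cv2.resize(ctrl.snapshot("top")[170:280,180:340],None,fx=2.5,fy=2.5);b=cv2.resize(ctrl.snapshot("scene")[130:240,190:350],None,fx=2.5,fy=2.5)
cv2.imwrite("pics/b.png",np.hstack([a,b])[:,:,::-1])
```

```text
3.5 [0.507  0.0107 0.044 ] yaw 20.5 z [ 0.0001 -0.     -1.    ] F [ 0.9253  0.0069 -1.0129] gap 0.050010849772895084 q [-0.0292  0.6358 -0.0699  2.0308  0.0904  0.4777 -1.3795]
```

View pics/b.png

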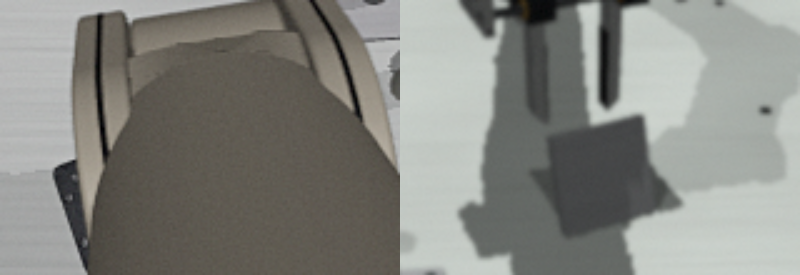

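The scene picture shows the two fingertips at crop columns 540 and 608, behind the plate's top edge and on either side of the post. I'll push forward now.

>>> {"fn": "carry_out", "kwargs": {"moves": [[0.01, 0, 0, 0, 0, 0, 119], [0.018, 0, 0, 0, 0, 0, 119], [0.024, 0, 0, 0, 0, 0, 119], [0.03, 0, 0, 0, 0, 0, 119], [0.036, 0, 0, 0, 0, 0, 119], [0.042, 0, 0, 0, 0, 0, 119], [0.048, 0, 0, 0, 0, 0, 119], [0.054, 0, 0, 0, 0, 0, 119]]}}

```text
time_s: 4.6
ee_pos: [0.5578, 0.0296, 0.0451]
orientation: [[0.937, 0.349, -0.0], [0.349, -0.937, 0.0], [-0.0, -0.0, -1.0]]
contact_force: [-2.1, -0.7, 1.5]
finger_gap: 0.0501
grip_force: 0.9
```

Run:
```python
from h import *
st()
b=cv2.resize(ctrl.snapshot("scene")[130:250,190:350],None,fx=3,fy=3)
cv2.imwrite("pics/c.png",b[:,:,::-1])
```

```text
4.6 [0.5578 0.0296 0.0451] yaw 20.4 z [-0.0003  0.     -1.    ] F [-2.0589 -0.6708  1.4724] gap 0.05013840614328301 q [-0.0577  0.6837 -0.07    1.8907  0.0819  0.5702 -1.395 ]
```

View pics/c.png

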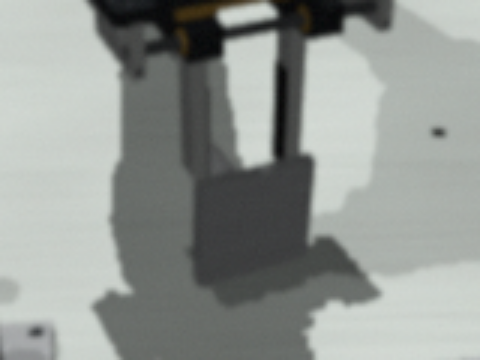

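The plate's underside (crop 195–313, 160–285) is now steeper, with both fingers pressing behind it at about 2 N. It's tipping as planned, so I'll continue past the balance point.

>>> {"fn": "carry_out", "kwargs": {"moves": [[0.005, 0, 0, 0, 0, 0, 119], [0.01, 0, 0, 0, 0, 0, 119], [0.015, 0, 0, 0, 0, 0, 119], [0.02, 0, 0, 0, 0, 0, 119], [0.024, 0, 0, 0, 0, 0, 119], [0.028, 0, 0, 0, 0, 0, 119], [0.028, 0, 0, 0, 0, 0, 119], [0.028, 0, 0, 0, 0, 0, 119]]}}

```text
time_s: 5.65
ee_pos: [0.5838, 0.0392, 0.0452]
orientation: [[0.937, 0.349, 0.0], [0.349, -0.937, -0.0], [0.0, 0.0, -1.0]]
contact_force: [-0.1, 0.2, 0.3]
finger_gap: 0.0502
grip_force: 0.0
```

Run:
```python
from h import *
st()
b=cv2.resize(ctrl.snapshot("scene")[130:270,170:350],None,fx=3,fy=3)
cv2.imwrite("pics/d.png",b[:,:,::-1])
for l in("pillar_mid","pillar_foot"):
  for d in ctrl.tip_of("scene",l): print(l,d["location"],d["score"])
```

```text
5.65 [0.5838 0.0392 0.0452] yaw 20.4 z [ 0.0001 -0.     -1.    ] F [-0.0632  0.2178  0.2716] gap 0.05020363962719337 q [-0.0709  0.711  -0.0694  1.8172  0.0785  0.616  -1.4018]
pillar_mid [272.9, 190.5] 0.77
pillar_foot [280.6, 213.2] 0.85
```

View pics/d.png

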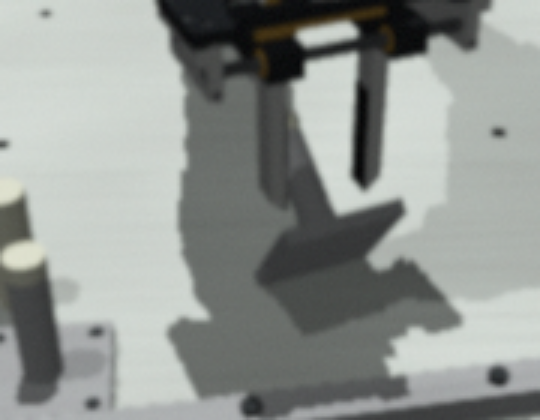

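The foot is tilted about 45° with the post rising between the fingers (post at crop 290–325, 110–220). I'll let time pass with a small advance.

>>> {"fn": "carry_out", "kwargs": {"moves": [[0.003, 0, 0, 0, 0, 0, 119], [0.006, 0, 0, 0, 0, 0, 119], [0.009, 0, 0, 0, 0, 0, 119], [0.009, 0, 0, 0, 0, 0, 119], [0.009, 0, 0, 0, 0, 0, 119]]}}

```text
time_s: 6.42
ee_pos: [0.5921, 0.0423, 0.0451]
orientation: [[0.937, 0.349, -0.0], [0.349, -0.937, -0.0], [-0.0, -0.0, -1.0]]
contact_force: [-0.1, -0.6, -0.4]
finger_gap: 0.0502
grip_force: 0.0
```

Run:
```python
from h import *
st()
b=cv2.resize(ctrl.snapshot("scene")[130:270,170:350],None,fx=3,fy=3)
cv2.imwrite("pics/e.png",b[:,:,::-1])
for l in("pillar_mid","pillar_foot"):
  for d in ctrl.tip_of("scene",l): print(l,d["location"],d["score"])
```

```text
6.42 [0.5921 0.0423 0.0451] yaw 20.4 z [-0.0002 -0.     -1.    ] F [-0.1365 -0.5948 -0.4404] gap 0.05019741598143044 q [-0.0751  0.7203 -0.0693  1.7928  0.0775  0.6314 -1.4038]
pillar_mid [283.8, 211.0] 0.82
pillar_foot [279.9, 233.7] 0.84
```

View pics/e.png

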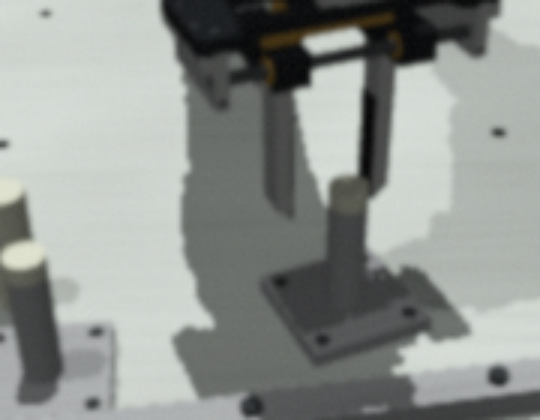

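It's standing. The post is at crop (347, 180–310), and the foot corners are at about (263, 282), (316, 350), (430, 315). I'll locate it from these.

Run:
```python
from h import *
s=lambda a:np.array(a,float)/3+[170,130]
q=onz("scene",s([(263,281),(317,350),(428,315)]),.01);print(q, "c",(q[0]+q[2])/2)
for e in (q[0]-q[1],q[1]-q[2]): print(np.linalg.norm(e),np.degrees(np.arctan2(e[1],e[0]))%90)
print(onz("scene",[[283.8,211.0]],.0475),onz("scene",[[279.9,233.7]],0),onz("scene",s([[349,181]]),.095))
m=[.608,.05];to([*m,.05],.357)
```

```text
[[0.5921 0.0033 0.01  ]
 [0.6577 0.033  0.01  ]
 [0.6295 0.1038 0.01  ]] c [0.6108 0.0535 0.01  ]
0.07202116551830821 24.383878460229255
0.07618711157441044 21.721877157021098
[[0.6032 0.0515 0.0475]] [[ 0.6118  0.0449 -0.    ]] [[0.6055 0.0541 0.095 ]]
6.58 [0.5921 0.0423 0.0452] yaw 20.4 z [-0.0001 -0.     -1.    ] F [-0.0197  0.4818  0.8577] gap 0.049997282970626396 q [-0.0751  0.7202 -0.0693  1.7928  0.0775  0.6313 -1.4039]
move [ 0.0176 -0.0016 -0.0048] [-0.      0.0001 -0.0003]
```

>>> {"fn": "carry_out", "kwargs": {"moves": [[0.009, -0.001, 0, 0, 0, 0, 119], [0.018, -0.002, 0, 0, 0, 0, 119], [0.018, -0.002, 0, 0, 0, 0, 180], [0.018, -0.002, 0, 0, 0, 0, 220], [0.018, -0.002, 0, 0, 0, 0, 240], [0.018, -0.002, 0, 0, 0, 0, 240]], "squeeze": 30}}

```text
time_s: 7.32
ee_pos: [0.6076, 0.0519, 0.0452]
orientation: [[0.937, 0.35, -0.001], [0.35, -0.937, 0.001], [-0.001, -0.002, -1.0]]
contact_force: [-1.8, 3.4, 1.3]
finger_gap: 0.023
grip_force: 30.0
```

>>> {"fn": "carry_out", "kwargs": {"moves": [[0, 0, 0, 0, 0, 0.06, 240], [0, 0, 0, 0, 0, 0.12, 240], [0, 0, 0, 0, 0, 0.18, 240], [0, 0, 0, 0, 0, 0.24, 240], [0, 0, 0, 0, 0, 0.24, 240]]}}

```text
time_s: 7.95
ee_pos: [0.6088, 0.0494, 0.045]
orientation: [[0.993, 0.117, 0.001], [0.117, -0.993, -0.001], [0.001, 0.001, -1.0]]
contact_force: [0.3, -0.9, -2.3]
finger_gap: 0.0235
grip_force: 30.0
```

Run:
```python
from h import *
o=st();print(o["grip_force"],o["ft_torque"])
b=cv2.resize(ctrl.snapshot("scene")[150:290,190:350],None,fx=4,fy=4,interpolation=cv2.INTER_CUBIC)
cv2.imwrite("pics/f.png",b[:,:,::-1])
r=np.array([.6912,.0603]);a=.1272;h=np.array([np.cos(a),np.sin(a)]);l=np.array([-h[1],h[0]])
print("rail frame",(o["ee_pos"][:2]-r)@np.c_[h,l])
```

```text
7.95 [0.6088 0.0494 0.045 ] yaw 6.7 z [ 0.0007 -0.0014 -1.    ] F [ 0.2843 -0.915  -2.2911] gap 0.023499699871253832 q [-0.1274  0.7386 -0.0008  1.7457  0.0032  0.6568 -1.5845]
29.99913454055786 [-0.2993 -0.2557 -0.0458]
rail frame [-0.0832 -0.0003]
```

View pics/f.png

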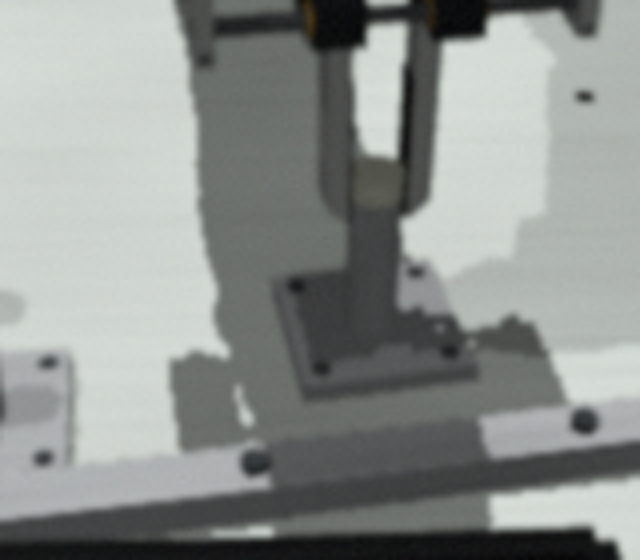

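The foot's near edge runs (305, 388)–(475, 370) and the rail's edge is almost parallel to it, with the post held upright. Now I'll slide it to the rail.

>>> {"fn": "carry_out", "kwargs": {"moves": [[0.008, 0, 0, 0, 0, 0, 240], [0.016, 0, 0, 0, 0, 0, 240], [0.024, 0, 0, 0, 0, 0, 240], [0.032, 0, 0, 0, 0, 0, 240], [0.036, 0, 0, 0, 0, 0, 240], [0.039, 0, 0, 0, 0, 0, 240], [0.041, 0, 0, 0, 0, 0, 240], [0.041, 0, 0, 0, 0, 0, 240]]}}

```text
time_s: 9.0
ee_pos: [0.6518, 0.0554, 0.0499]
orientation: [[0.993, 0.117, 0.006], [0.117, -0.993, 0.001], [0.006, 0.0, -1.0]]
contact_force: [-5.1, -0.4, 23.3]
finger_gap: 0.0231
grip_force: 30.0
```

>>> {"fn": "carry_out", "kwargs": {"moves": [[0.001, 0, 0, 0, 0, 0, 240], [0.002, 0, 0, 0, 0, 0, 240], [0.002, 0, 0, 0, 0, 0, 240]]}}

```text
time_s: 9.38
ee_pos: [0.6539, 0.0557, 0.0499]
orientation: [[0.993, 0.117, 0.006], [0.117, -0.993, 0.001], [0.006, 0.0, -1.0]]
contact_force: [-3.9, -0.6, 23.3]
finger_gap: 0.0235
grip_force: 30.0
```

Run:
```python
from h import *
o=st();print(o["grip_force"],o["ft_torque"])
b=cv2.resize(ctrl.snapshot("scene")[130:290,170:370],None,fx=3.6,fy=3.6,interpolation=cv2.INTER_CUBIC)
cv2.imwrite("pics/g.png",b[:,:,::-1])
```

```text
9.38 [0.6539 0.0557 0.0499] yaw 6.7 z [ 0.0058  0.0006 -1.    ] F [-3.8506 -0.5574 23.349 ] gap 0.02347950799752497 q [-0.1271  0.7823 -0.0011  1.6139  0.0014  0.7396 -1.5821]
29.989226460456848 [-0.1312  1.1218  0.0952]
```

View pics/g.png

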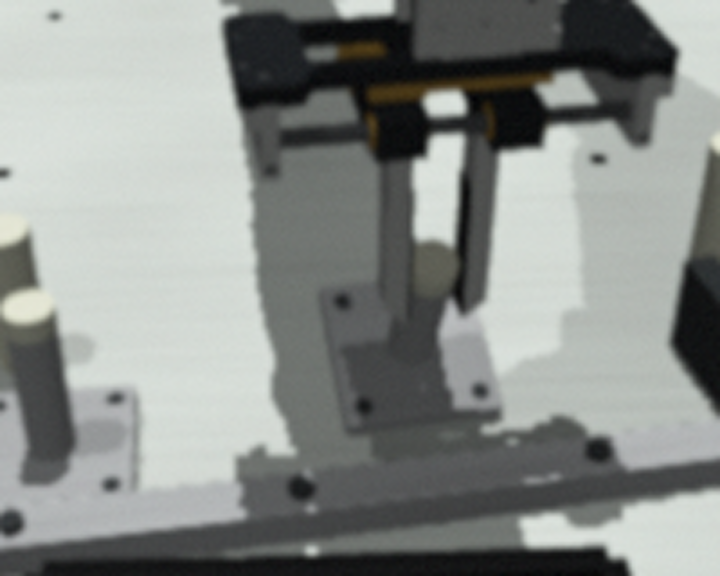

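The pillar has tipped forward about its front edge instead of sliding. Its post leans towards the rail and the front edge hasn't moved, at crop (350, 430)–(500, 412). I'll reverse along the same path, then push it low down at the foot.

>>> {"fn": "carry_out", "kwargs": {"moves": [[-0.006, 0, 0, 0, 0, 0, 240], [-0.012, 0, 0, 0, 0, 0, 240], [-0.018, 0, 0, 0, 0, 0, 240], [-0.024, 0, 0, 0, 0, 0, 240], [-0.03, 0, 0, 0, 0, 0, 240], [-0.035, 0, 0, 0, 0, 0, 240], [-0.039, 0, 0, 0, 0, 0, 240], [-0.042, 0, 0, 0, 0, 0, 240]]}}

```text
time_s: 10.42
ee_pos: [0.6084, 0.0506, 0.0447]
orientation: [[0.993, 0.117, -0.002], [0.117, -0.993, -0.0], [-0.002, -0.0, -1.0]]
contact_force: [-0.2, -0.9, -6.3]
finger_gap: 0.0235
grip_force: 30.0
```

>>> {"fn": "carry_out", "kwargs": {"moves": [[0, 0, 0, 0, 0, 0, 240], [0, 0, 0, 0, 0, 0, 225], [0, 0, 0, 0, 0, 0, 205], [0, 0, 0, 0, 0, 0, 180], [0, 0, 0, 0, 0, 0, 140]], "squeeze": 5}}

```text
time_s: 11.05
ee_pos: [0.6105, 0.0507, 0.0461]
orientation: [[0.993, 0.116, 0.002], [0.116, -0.993, 0.0], [0.002, 0.0, -1.0]]
contact_force: [-0.2, 0.2, 0.7]
finger_gap: 0.0345
grip_force: 0.0
```

Run:
```python
from h import *
o=st();print(o["grip_force"],o["ft_torque"])
b=cv2.resize(ctrl.snapshot("scene")[130:290,170:370],None,fx=3.6,fy=3.6,interpolation=cv2.INTER_CUBIC)
cv2.imwrite("pics/h.png",b[:,:,::-1])
```

```text
11.05 [0.6105 0.0507 0.0461] yaw 6.7 z [ 0.0022  0.0002 -1.    ] F [-0.2465  0.2493  0.6938] gap 0.034481095816189127 q [-0.1275  0.7383 -0.002   1.7417  0.0022  0.6593 -1.5848]
0.0 [ 0.0156 -0.0311  0.0065]
```

View pics/h.png

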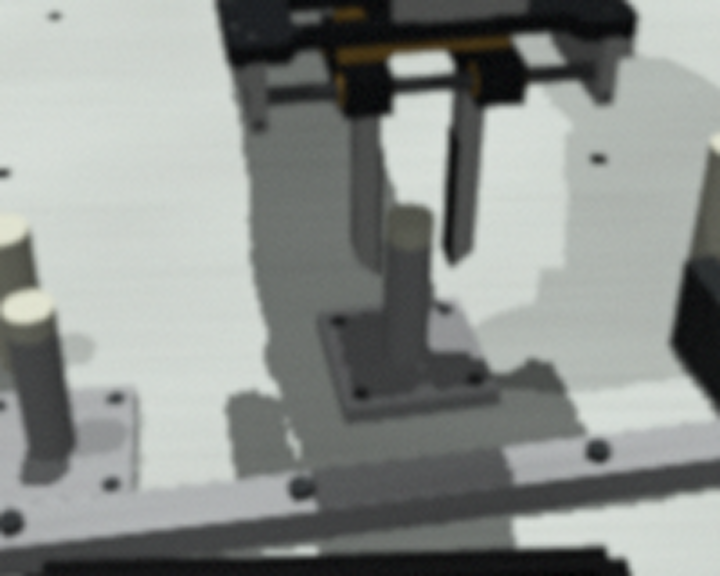

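It's upright again: post top at crop (410, 215), foot corners at (347, 408) and (497, 390). Next I'll back off, lower the fingers behind the foot's rear edge and push low.

Run:
```python
from h import *
s=lambda a:np.array(a,float)/3.6+[170,130]
q=onz("scene",s([(319,317),(347,408),(498,390),(460,303)]),.01);print(q, "c",q.mean(0))
for e in (q[0]-q[1],q[1]-q[2],q[3]-q[2]): print(np.linalg.norm(e),np.degrees(np.arctan2(e[1],e[0]))%90)
ed=onz("scene",s([(0,492),(720,428)]),.02);e=ed[1]-ed[0];print("rail",np.degrees(np.arctan2(e[1],e[0]))-90,ed)
print(onz("scene",s([[410,213]]),.095))
c=np.array([.609,.0505]);h=np.array([np.cos(.1272),np.sin(.1272)])
to([*(c-h*.062),.0455],.1272)
```

```text
[[0.5748 0.0058 0.01  ]
 [0.6484 0.017  0.01  ]
 [0.6383 0.0944 0.01  ]
 [0.5658 0.0844 0.01  ]] c [0.6068 0.0504 0.01  ]
0.07438094760379498 8.713327517028432
0.07800478954064476 7.411385530626347
0.07315705109632638 7.836832093908839
rail 4.747648178919846 [[ 0.7098 -0.1449  0.02  ]
 [ 0.6816  0.1943  0.02  ]]
[[0.6016 0.0501 0.095 ]]
11.1 [0.6103 0.0507 0.046 ] yaw 6.7 z [ 0.0019  0.0002 -1.    ] F [-0.7185  0.2529 -0.7506] gap 0.03817446327359309 q [-0.1275  0.7384 -0.002   1.7419  0.0023  0.6593 -1.5848]
move [-0.0633  0.0007  0.0004] [ 0.     -0.0019 -0.0104]
```

>>> {"fn": "carry_out", "kwargs": {"moves": [[-0.01, 0, 0, 0, 0, 0, 119], [-0.03, 0, 0, 0, 0, -0.005, 119], [-0.05, 0.001, 0, 0, 0, -0.01, 119], [-0.064, 0.001, 0, 0, 0, -0.01, 119], [-0.064, 0.001, 0.015, 0, 0, -0.01, 119], [-0.064, 0.001, 0.03, 0, 0, -0.01, 119], [-0.064, 0.001, 0.04, 0, 0, -0.01, 119], [-0.064, 0.001, 0.04, 0, 0, -0.01, 119]]}}

```text
time_s: 12.1
ee_pos: [0.5453, 0.0422, 0.0038]
orientation: [[0.992, 0.127, -0.002], [0.127, -0.992, -0.0], [-0.002, -0.0, -1.0]]
contact_force: [-0.2, 0.3, 0.1]
finger_gap: 0.0498
grip_force: 0.0
```

```bash
python3 -c "
from h import *
o=st();h=np.array([np.cos(.1272),np.sin(.1272)])
r=np.array([.6912,.0603]);print('rail frame',(o['ee_pos'][:2]-r)@h)"
```

```text
12.1 [0.5453 0.0422 0.0038] yaw 7.3 z [-0.0022 -0.0002 -1.    ] F [-0.2314  0.2585  0.069 ] gap 0.04981889838024818 q [-0.1245  0.7417 -0.0061  1.9406  0.0092  0.4614 -1.5811]
rail frame -0.1470466249411157
```

>>> {"fn": "carry_out", "kwargs": {"moves": [[0.007, 0, -0.001, 0, 0, 0, 119], [0.014, 0, -0.001, 0, 0, 0, 119], [0.021, 0, -0.001, 0, 0, 0, 119], [0.028, 0, -0.001, 0, 0, 0, 119], [0.035, 0, -0.001, 0, 0, 0, 119], [0.042, 0, -0.001, 0, 0, 0, 119], [0.048, 0, -0.001, 0, 0, 0, 119], [0.052, 0, -0.001, 0, 0, 0, 119]]}}

```text
time_s: 13.1
ee_pos: [0.5979, 0.0488, 0.0062]
orientation: [[0.992, 0.126, 0.0], [0.126, -0.992, 0.0], [0.0, 0.0, -1.0]]
contact_force: [-0.3, 0.3, -0.1]
finger_gap: 0.0501
grip_force: 0.0
```

>>> {"fn": "carry_out", "kwargs": {"moves": [[0.002, 0, 0, 0, 0, 0, 119], [0.004, 0, 0, 0, 0, 0, 119], [0.004, 0, 0, 0, 0, 0, 119]]}}

```text
time_s: 13.48
ee_pos: [0.6015, 0.0493, 0.0062]
orientation: [[0.992, 0.126, 0.0], [0.126, -0.992, 0.0], [0.0, -0.0, -1.0]]
contact_force: [0.2, -0.7, -0.2]
finger_gap: 0.0498
grip_force: 0.0
```

Run:
```python
from h import *
r=np.array([.6912,.0603]);h=np.array([np.cos(.1272),np.sin(.1272)]);l=np.array([-h[1],h[0]])
o=st();print("tcp",(o["ee_pos"][:2]-r)@np.c_[h,l])
im=ctrl.snapshot("scene");cv2.imwrite("pics/i.png",im[:,:,::-1])
for lb,z in(("pillar_mid",.0475),("pillar_foot",0)):
    for d in ctrl.tip_of("scene",lb):
        X=onz("scene",[d["location"]],z)[0];print(lb,d["score"],d["location"],X,(X[:2]-r)@np.c_[h,l])
print([ (d["extent"],d["score"]) for d in ctrl.look_for("scene","pillar_mid")])
```

```text
13.47 [0.6015 0.0493 0.0062] yaw 7.3 z [ 0.0001  0.     -1.    ] F [ 0.1904 -0.7428 -0.1741] gap 0.049836001459953205 q [-0.1248  0.7891 -0.0055  1.7829  0.0072  0.5696 -1.5788]
tcp [-0.0903  0.0005]
pillar_mid 0.95 [286.1, 207.5] [0.5926 0.0568 0.0475] [-0.0983  0.009 ]
pillar_foot 0.73 [281.4, 231.3] [0.6049 0.0483 0.    ] [-0.0871 -0.0009]
[([257.3, 185.8, 309.5, 246.4], 0.87)]
```

Run:
```python
import cv2,numpy as np
a=cv2.imread("pics/i.png")[150:290,190:350]
from plant import ctrl
t=ctrl.snapshot("top")[:,:,::-1]; cv2.imwrite("pics/it.png",t)
cv2.imwrite("pics/i2.png",np.hstack([cv2.resize(a,None,fx=3.3,fy=3.3,interpolation=cv2.INTER_CUBIC),cv2.resize(t[130:270,200:280],None,fx=3.3,fy=3.3,interpolation=cv2.INTER_CUBIC)]))
```

```text
(no output)
```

View pics/i2.png

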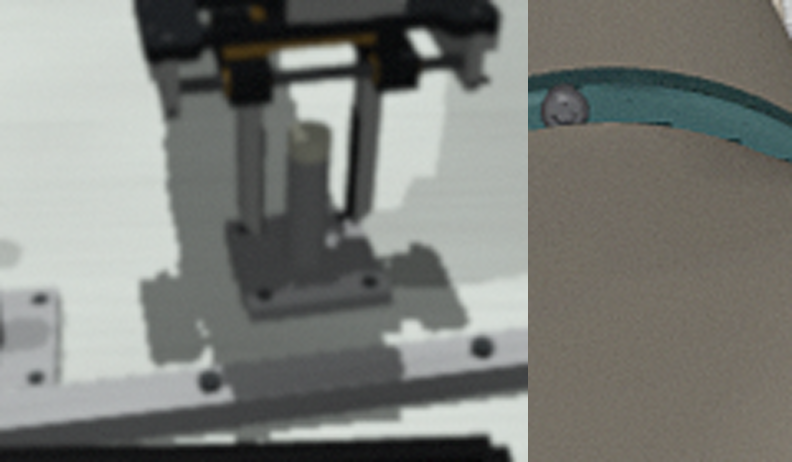

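Run:
```python
from h import *
h=np.array([np.cos(.1272),np.sin(.1272),0]);l=np.array([-h[1],h[0],0])
for nm,c in(("meas",[.6015,.0493,.0062]),("40mm behind",np.array([.6015,.0493,.0062])-.035*h)):
    print(nm,proj("scene",[c+l*.031,c-l*.031]))
c=np.array([.608,.0505,.01]);print("foot top corners",proj("scene",[c+.04*(u*h+v*l) for u,v in((-1,-1),(1,-1),(1,1),(-1,1))]),"posttop",proj("scene",[c+[0,0,.085]]))
im=[cv2.imread("pics/"+f) for f in("i.png","it.png")]
old=cv2.imread("pics/scene0.png")
import time;print(ctrl.observe()["time_s"])
n=ctrl.snapshot("scene");print("diff now vs i",np.abs(n[:,:,::-1].astype(int)-im[0]).mean())
m=ctrl.silhouettes("scene","pillar_mid")
for d in m[:2]: print(d["score"],d["extent"],d["mask"].sum())
o=st()
```

```text
meas [[297.5491 225.8841]
 [265.927  229.433 ]]
40mm behind [[293.1209 214.8724]
 [262.7445 218.1483]]
foot top corners [[258.5805 217.5983]
 [265.8956 245.0199]
 [309.1737 239.9003]
 [297.9587 213.3651]] posttop [[284.4633 191.1675]]
13.725
diff now vs i 1.232023451063368
0.7 [261.0, 184.5, 310.4, 244.3] 1583
13.82 [0.6014 0.0492 0.0062] yaw 7.3 z [-0. -0. -1.] F [0.7396 0.6418 0.0862] gap 0.050288498353007895 q [-0.1248  0.789  -0.0055  1.7831  0.0073  0.5695 -1.5789]
```

Run:
```python
from h import *
def tips(c,yaw,w):
    h=np.array([np.cos(yaw),np.sin(yaw),0]);l=np.array([-h[1],h[0],0]);c=np.array(c);return proj("scene",[c+l*w,c-l*w]).round(1).tolist()
print("h seen (296.4,203),(271.4,205); exp",tips([.6105,.0507,.0461],.117,.023))
print("e seen (294,194),(265,201); exp",tips([.5921,.0423,.0451],.357,.031))
print("d seen (291,192),(262,198); exp",tips([.5838,.0392,.0452],.357,.031))
print("b seen (273,173),(246,178); exp",tips([.507,.0107,.044],.357,.031))
print("c seen (285,183),(257,188); exp",tips([.5578,.0296,.0451],.357,.031))
```

```text
h seen (296.4,203),(271.4,205); exp [[296.0, 212.8], [271.4, 215.3]]
e seen (294,194),(265,201); exp [[293.1, 204.7], [263.1, 212.5]]
d seen (291,192),(262,198); exp [[290.9, 202.2], [261.3, 209.8]]
b seen (273,173),(246,178); exp [[273.2, 181.7], [245.7, 188.0]]
c seen (285,183),(257,188); exp [[284.6, 194.7], [255.7, 201.8]]
```

The fingertips appear about 10 px (roughly 22 mm) higher in the pictures than the reported TCP. That explains the high grip and why the fingers passed over the foot. I'll back off and find the table by touch.

>>> {"fn": "carry_out", "kwargs": {"moves": [[-0.015, 0, 0, 0, 0, 0, 119], [-0.035, 0, 0, 0, 0, 0, 119], [-0.058, 0, 0, 0, 0, 0, 119], [-0.06, 0, 0.004, 0, 0, 0, 119], [-0.06, 0, 0.008, 0, 0, 0, 119], [-0.06, 0, 0.008, 0, 0, 0, 119]]}}

```text
time_s: 14.58
ee_pos: [0.5429, 0.0419, -0.0022]
orientation: [[0.992, 0.127, 0.001], [0.127, -0.992, 0.0], [0.001, -0.0, -1.0]]
contact_force: [0.2, -0.5, 0.6]
finger_gap: 0.05
grip_force: 0.0
```

>>> {"fn": "carry_out", "kwargs": {"moves": [[0, 0, 0.003, 0, 0, 0, 119], [0, 0, 0.006, 0, 0, 0, 119], [0, 0, 0.006, 0, 0, 0, 119]]}}

```text
time_s: 14.95
ee_pos: [0.5418, 0.0417, -0.0081]
orientation: [[0.992, 0.126, -0.0], [0.126, -0.992, -0.0], [-0.0, 0.0, -1.0]]
contact_force: [0.2, 0.1, -0.2]
finger_gap: 0.0505
grip_force: 0.0
```

>>> {"fn": "carry_out", "kwargs": {"moves": [[0, 0, 0.003, 0, 0, 0, 119], [0, 0, 0.006, 0, 0, 0, 119], [0, 0, 0.006, 0, 0, 0, 119]]}}

```text
time_s: 15.32
ee_pos: [0.5418, 0.0417, -0.0141]
orientation: [[0.992, 0.126, -0.0], [0.126, -0.992, -0.0], [-0.0, -0.0, -1.0]]
contact_force: [-0.2, -0.2, 0.3]
finger_gap: 0.0504
grip_force: 0.0
```

>>> {"fn": "carry_out", "kwargs": {"moves": [[0, 0, 0.003, 0, 0, 0, 119], [0, 0, 0.003, 0, 0, 0, 119]]}}

```text
time_s: 15.58
ee_pos: [0.5418, 0.0417, -0.017]
orientation: [[0.992, 0.126, -0.0], [0.126, -0.992, -0.0], [-0.0, -0.0, -1.0]]
contact_force: [-0.2, 0.9, -0.1]
finger_gap: 0.05
grip_force: 0.0
```

>>> {"fn": "carry_out", "kwargs": {"moves": [[0, 0, 0.002, 0, 0, 0, 119], [0, 0, 0.002, 0, 0, 0, 119]]}}

```text
time_s: 15.82
ee_pos: [0.5419, 0.0417, -0.0189]
orientation: [[0.992, 0.126, -0.0], [0.126, -0.992, -0.0], [-0.0, -0.0, -1.0]]
contact_force: [-0.5, -0.9, 0.6]
finger_gap: 0.0498
grip_force: 0.0
```

>>> {"fn": "carry_out", "kwargs": {"moves": [[0, 0, 0.002, 0, 0, 0, 119], [0, 0, 0.002, 0, 0, 0, 119]]}}

```text
time_s: 16.08
ee_pos: [0.5418, 0.0417, -0.021]
orientation: [[0.992, 0.126, -0.0], [0.126, -0.992, -0.0], [-0.0, -0.0, -1.0]]
contact_force: [0.2, 0.5, -1.0]
finger_gap: 0.0504
grip_force: 0.0
```

>>> {"fn": "carry_out", "kwargs": {"moves": [[0, 0, 0.002, 0, 0, 0, 119], [0, 0, 0.002, 0, 0, 0, 119]]}}

```text
time_s: 16.32
ee_pos: [0.5418, 0.0416, -0.023]
orientation: [[0.992, 0.126, -0.0], [0.126, -0.992, -0.0], [-0.0, 0.0, -1.0]]
contact_force: [-0.9, -0.1, 0.1]
finger_gap: 0.05
grip_force: 0.0
```

Run:
```python
from h import *
st();print(ctrl.grip_point_offset)
n=ctrl.snapshot("scene");cv2.imwrite("pics/j.png",n[:,:,::-1])
g=n.mean(2)
h=np.array([np.cos(.1272),np.sin(.1272),0]);l=np.array([-h[1],h[0],0]);c=np.array([.5419,.0417,0])
for z in(0,.01,.02): print(z,proj("scene",[c+l*.031+[0,0,z],c-l*.031+[0,0,z]]).round(1).tolist())
for x in (259,290): print(x,g[190:226,x-1:x+2].mean(1).astype(int))
```

```text
16.32 [ 0.5418  0.0416 -0.023 ] yaw 7.3 z [-0.0003 -0.0001 -1.    ] F [-0.9278 -0.1445  0.0625] gap 0.050029632440184366 q [-0.1246  0.7852 -0.0057  1.9599  0.0105  0.3968 -1.5824]
0.0188
0 [[290.0, 209.9], [260.6, 213.0]]
0.01 [[290.3, 206.0], [260.6, 209.1]]
0.02 [[290.5, 202.1], [260.6, 205.2]]
259 [72 72 73 72 70 72 72 73 74 73 74 74 74 74 72 72 71 72 71 73 72 73 73 73
 73 69 67 62 62 68 71 75 77 82 85 86]
290 [94 90 84 78 74 74 72 70 69 66 66 67 67 68 68 68 68 68 69 67 68 69 67 68
 71 70 74 76 79 80 79 72 62 58 58 58]
```

>>> {"fn": "carry_out", "kwargs": {"moves": [[0.007, 0, 0, 0, 0, 0, 119], [0.013, 0, 0, 0, 0, 0, 119], [0.018, 0, 0, 0, 0, 0, 119], [0.022, 0, 0, 0, 0, 0, 119], [0.026, 0, 0, 0, 0, 0, 119], [0.03, 0, 0, 0, 0, 0, 119]]}}

```text
time_s: 17.12
ee_pos: [0.5676, 0.0449, -0.0233]
orientation: [[0.992, 0.126, -0.008], [0.126, -0.992, -0.001], [-0.008, 0.0, -1.0]]
contact_force: [-7.1, 0.1, 5.1]
finger_gap: 0.0498
grip_force: 3.4
```

```bash
cat >> h.py <<'E'
def look():
    r=np.array([.6912,.0603]);h=np.array([np.cos(.1272),np.sin(.1272)]);l=np.array([-h[1],h[0]])
    o=st();print("tcp rail",(o["ee_pos"][:2]-r)@np.c_[h,l])
    ctrl.snapshot("scene")
    for lb,z in(("pillar_mid",.0475),("pillar_foot",0)):
        for d in ctrl.tip_of("scene",lb):
            X=onz("scene",[d["location"]],z)[0];print(lb,round(d["score"],2),d["location"],X,(X[:2]-r)@np.c_[h,l])
    print([ (d["extent"],round(d["score"],2)) for d in ctrl.look_for("scene","pillar_mid")])
E
python3 -c "
from h import *
look()"
```

```text
17.12 [ 0.5676  0.0449 -0.0233] yaw 7.3 z [-0.0079 -0.0011 -1.    ] F [-7.1415  0.0967  5.0627] gap 0.04981864266854092 q [-0.1246  0.8086 -0.0057  1.8791  0.0095  0.4619 -1.5812]
tcp rail [-0.1245  0.0004]
pillar_mid 0.86 [283.6, 212.8] [0.6086 0.0506 0.0475] [-0.0832  0.0008]
pillar_foot 0.78 [282.1, 236.8] [0.6207 0.0482 0.    ] [-0.0714 -0.003 ]
[([259.3, 189.3, 311.9, 251.0], 0.64)]
```

>>> {"fn": "carry_out", "kwargs": {"moves": [[0.005, 0, 0, 0, 0, 0, 119], [0.01, 0, 0, 0, 0, 0, 119], [0.015, 0, 0, 0, 0, 0, 119], [0.02, 0, 0, 0, 0, 0, 119]]}}

```text
time_s: 17.82
ee_pos: [0.5919, 0.0481, -0.0231]
orientation: [[0.992, 0.126, -0.0], [0.126, -0.992, -0.0], [-0.0, -0.0, -1.0]]
contact_force: [-2.0, 0.4, -1.9]
finger_gap: 0.0502
grip_force: 1.4
```

```bash
python3 -c "
from h import *
look()"
```

```text
17.82 [ 0.5919  0.0481 -0.0231] yaw 7.3 z [-0.0001 -0.     -1.    ] F [-1.9987  0.3737 -1.8822] gap 0.05018671277425376 q [-0.1247  0.8265 -0.0057  1.8187  0.0088  0.4965 -1.5803]
tcp rail [-0.1001  0.0005]
pillar_mid 0.81 [285.4, 222.2] [0.6358 0.0511 0.0475] [-0.0561 -0.0021]
pillar_foot 0.92 [282.6, 244.5] [0.6419 0.0472 0.    ] [-0.0506 -0.0067]
pillar_foot 0.54 [285.9, 219.6] [0.5696 0.0606 0.    ] [-0.1206  0.0157]
[([260.1, 197.5, 314.8, 258.0], 0.76)]
```

>>> {"fn": "carry_out", "kwargs": {"moves": [[0.003, 0, 0, 0, 0, 0, 119], [0.006, 0, 0, 0, 0, 0, 119], [0.009, 0, 0, 0, 0, 0, 119]]}}

```text
time_s: 18.4
ee_pos: [0.5978, 0.0488, -0.0227]
orientation: [[0.992, 0.126, -0.005], [0.126, -0.992, -0.001], [-0.005, 0.0, -1.0]]
contact_force: [-7.2, -1.0, 4.3]
finger_gap: 0.0498
grip_force: 3.3
```

>>> {"fn": "carry_out", "kwargs": {"moves": [[0.002, 0, 0, 0, 0, 0, 119], [0.004, 0, 0, 0, 0, 0, 119]]}}

```text
time_s: 18.65
ee_pos: [0.6018, 0.0492, -0.0227]
orientation: [[0.992, 0.126, -0.005], [0.126, -0.992, -0.001], [-0.005, 0.0, -1.0]]
contact_force: [-6.7, -0.7, 5.3]
finger_gap: 0.0502
grip_force: 3.4
```

>>> {"fn": "carry_out", "kwargs": {"moves": [[0.002, 0, 0, 0, 0, 0, 119], [0.003, 0, 0, 0, 0, 0, 119]]}}

```text
time_s: 18.9
ee_pos: [0.6036, 0.0494, -0.0227]
orientation: [[0.992, 0.126, -0.007], [0.126, -0.992, -0.001], [-0.007, 0.0, -1.0]]
contact_force: [-8.7, -1.3, 8.0]
finger_gap: 0.0499
grip_force: 4.8
```

>>> {"fn": "carry_out", "kwargs": {"moves": [[0.002, 0, 0, 0, 0, 0, 119], [0.003, 0, 0, 0, 0, 0, 119]]}}

```text
time_s: 19.15
ee_pos: [0.6035, 0.0494, -0.023]
orientation: [[0.992, 0.126, -0.013], [0.126, -0.992, -0.002], [-0.013, 0.0, -1.0]]
contact_force: [-13.0, -2.0, 12.6]
finger_gap: 0.05
grip_force: 7.1
```

```bash
python3 -c "
from h import *
look()"
```

```text
19.15 [ 0.6035  0.0494 -0.023 ] yaw 7.3 z [-0.0128 -0.0017 -0.9999] F [-12.9925  -1.9776  12.6266] gap 0.05001336104301564 q [-0.1247  0.8414 -0.0055  1.7701  0.0081  0.543  -1.5795]
tcp rail [-0.0884  0.0003]
pillar_foot 0.59 [283.9, 247.7] [0.6504 0.0488 0.    ] [-0.0419 -0.0063]
pillar_foot 0.3 [291.5, 264.0] [ 0.6914  0.0579 -0.    ] [-0.0001 -0.0024]
[([263.8, 199.0, 315.1, 258.5], 0.96)]
```

The TCP has stalled at −0.088, which is the predicted flush position, with the force rising. I'll press slightly more to square the foot, then back away.

>>> {"fn": "carry_out", "kwargs": {"moves": [[0.003, 0, 0, 0, 0, 0, 119], [0.003, 0, 0, 0, 0, 0, 119], [0, 0, 0, 0, 0, 0, 119], [-0.006, 0, 0, 0, 0, 0, 119], [-0.02, 0, -0.005, 0, 0, 0, 119], [-0.05, 0, -0.01, 0, 0, 0, 119], [-0.09, 0, -0.05, 0, 0, 0, 119], [-0.14, 0, -0.09, 0, 0, 0, 119]]}}

```text
time_s: 20.35
ee_pos: [0.4744, 0.0331, 0.0675]
orientation: [[0.992, 0.127, 0.005], [0.127, -0.992, 0.001], [0.005, -0.0, -1.0]]
contact_force: [0.2, 0.1, 0.1]
finger_gap: 0.0502
grip_force: 0.0
```

>>> {"fn": "carry_out", "kwargs": {"moves": [[-0.05, 0, -0.04, 0, 0, 0, 119], [-0.05, 0.05, -0.06, 0, 0, 0, 119], [-0.05, 0.1, -0.08, 0, 0, 0, 119], [-0.05, 0.15, -0.08, 0, 0, 0, 119], [-0.05, 0.2, -0.08, 0, 0, 0, 119], [-0.05, 0.25, -0.08, 0, 0, 0, 119], [-0.05, 0.3, -0.08, 0, 0, 0, 119]]}}

```text
time_s: 21.22
ee_pos: [0.4632, -0.2737, 0.1472]
orientation: [[0.992, 0.126, 0.004], [0.126, -0.992, -0.002], [0.004, 0.003, -1.0]]
contact_force: [0.6, -0.3, 0.4]
finger_gap: 0.0498
grip_force: 0.0
```

Run:
```python
from h import *
look();r=np.array([.6912,.0603]);h=np.array([np.cos(.1272),np.sin(.1272)]);l=np.array([-h[1],h[0]])
S={};
for n in("scene","top"):
    im=ctrl.snapshot(n);cv2.imwrite(f"pics/k_{n}.png",im[:,:,::-1]);S[n]={}
    for lb in("pillar_mid","pillar_foot","pillar2_mid","veeblock_mid","pin_a_center","pin_b_center"):
        S[n][lb]=ctrl.tip_of(n,lb)
        print(n,lb,[(d["location"],round(d["score"],2)) for d in S[n][lb]])
for lb,z in(("pillar_mid",.0475),("pillar_foot",0)):
  for d in S["top"][lb]:
    X=onz("top",[d["location"]],z)[0];print(lb,X,(X[:2]-r)@np.c_[h,l])
# silhouette against the model, top view
from scipy.optimize import least_squares
H3=np.r_[h,0];L3=np.r_[l,0]
for d in ctrl.silhouettes("top","pillar_mid")[:3]:
    m=d["mask"].astype(np.uint8);print(d["score"],d["extent"],m.sum(),cv2.minAreaRect(cv2.findContours(m,0,1)[0][0]))
for x in(-.044,-.040,-.036):
    c=np.r_[r,.01]+x*H3;print(x,proj("top",[c+.04*(u*H3+v*L3) for u,v in((-1,-1),(1,-1),(1,1),(-1,1))]).round(1).tolist(),proj("top",[c+[0,0,.085]]).round(1).tolist())
```

```text
21.23 [ 0.4632 -0.2737  0.1472] yaw 7.3 z [ 0.0045 -0.0021 -1.    ] F [ 0.5932 -0.3325  0.3879] gap 0.049841820114851935 q [ 0.4887  0.5059 -0.0102  1.8717  0.0068  0.7591 -0.9692]
tcp rail [-0.2686 -0.3023]
pillar_mid 0.94 [287.8, 226.0] [0.6464 0.0543 0.0475] [-0.0452 -0.0003]
pillar_foot 0.88 [284.5, 247.8] [0.6507 0.0498 0.    ] [-0.0415 -0.0053]
[([262.8, 201.4, 314.2, 254.4], 0.78)]
scene pillar_mid [([287.7, 227.1], 0.82)]
scene pillar_foot [([285.9, 248.3], 0.58)]
scene pillar2_mid [([184.9, 240.8], 0.67)]
scene veeblock_mid [([290.9, 226.1], 0.63), ([384.1, 223.1], 0.62)]
scene pin_a_center [([370.9, 188.2], 0.82)]
scene pin_b_center [([169.0, 213.1], 0.85)]
top pillar_mid [([240.6, 166.3], 0.61)]
top pillar_foot [([239.5, 173.2], 0.81)]
top pillar2_mid [([332.7, 162.1], 0.9)]
top veeblock_mid [([151.6, 192.5], 0.92), ([243.3, 169.3], 0.55)]
top pin_a_center [([142.1, 230.7], 0.92)]
top pin_b_center []
pillar_mid [0.6586 0.0546 0.0475] [-0.033  -0.0015]
pillar_foot [0.6561 0.0591 0.    ] [-0.035   0.0032]
0.27 [307.8, 147.7, 349.0, 189.2] 1497 ((328.32379150390625, 166.56149291992188), (39.74518966674805, 39.11143493652344), 84.80557250976562)
-0.044 [[262.9, 192.7], [258.2, 155.3], [220.1, 159.8], [224.1, 197.3]] [[239.3, 165.6]]
-0.04 [[262.7, 190.8], [257.9, 153.5], [219.9, 158.0], [223.9, 195.4]] [[239.1, 163.5]]
-0.036 [[262.5, 188.9], [257.7, 151.6], [219.7, 156.2], [223.7, 193.5]] [[238.8, 161.5]]
```

Run:
```python
from h import *
r=np.array([.6912,.0603]);h=np.array([np.cos(.1272),np.sin(.1272)]);l=np.array([-h[1],h[0]])
g=cv2.GaussianBlur(cv2.cvtColor(cv2.imread("pics/k_top.png"),6),(3,3),0)
def samp(x,y,z=.01):
    q=r+np.outer(x,h)+np.outer(y,l);p=proj("top",np.c_[q,np.full(len(q),z)]).astype(np.float32)
    return cv2.remap(g,p[:,:1],p[:,1:],cv2.INTER_CUBIC)[:,0].astype(float)
xs=np.arange(-.11,.03,.001)
print("profiles along rail-x, from",xs[0],"step 3mm")
for y in(-.032,-.022,.02,.03): print(y,samp(xs,np.full(len(xs),y))[::3].astype(int))
ys=np.arange(-.07,.07,.001)
print("along y from -.07 step 3mm")
for x in(-.07,-.06,-.02): print(x,samp(np.full(len(ys),x),ys)[::3].astype(int))
```

```text
profiles along rail-x, from -0.11 step 3mm
-0.032 [165 169 167 168 168 168 165 167 168 166 120 132 143  92  73 102 146 148
 148 150 149 148 147 146 147 147 147 148 148 147 147 149 141  89  70 100
 146 116  92 140 149 145 145 145 142 141 141]
-0.022 [165 167 168 167 167 168 166 166 168 164 114 127 153 150 146 147 147 147
 148 149 149 148 148 148 147 148 147 147 147 149 149 147 150 147 147 148
 154 130  98 136 147 146 146 144 142 140 145]
0.02 [167 166 166 168 169 169 169 169 169 166 120 131 152 149 147 147 149 148
 148 140 130 130 129 130 130 130 130 138 149 148 147 146 147 146 147 148
 148 115  98 144 149 146 144 140 140 139 138]
0.03 [167 168 166 166 169 169 168 170 171 164 114 128 143  87  57  89 140 149
 149 145 132 129 128 130 130 129 128 137 147 147 148 150 133  80  58  89
 141 127  93 134 149 145 144 140 139 139 146]
along y from -.07 step 3mm
-0.07 [166 166 167 167 167 166 166 168 168 167 154 148 119  65  68 123 149 148
 148 147 148 149 148 147 148 149 148 147 148 148 148 150 124  77  74 119
 147 154 167 170 170 171 172 172 173 171 171]
-0.06 [166 167 166 166 166 167 166 166 167 167 159 147 147 151 148 147 147 147
 147 146 146 147 146 147 149 148 148 147 148 149 149 148 149 150 150 149
 148 150 164 172 171 172 172 172 171 170 170]
-0.02 [165 165 164 165 165 165 165 164 165 166 157 146 147 147 147 148 149 147
 115  87 136 175 177 178 178 176 178 178 161 146 147 147 147 148 148 147
 147 151 166 170 169 169 170 170 170 169 170]
```

The top view confirms it: foot screw holes at rail x −0.068 and −0.008 at both sides, rear edge uniform at −0.079 and front edge at the rail. So it's square and flush, and the robot is clear. Handing in.

```bash
python3 -c "
from plant import ctrl
print(ctrl.close_job())"
```

```text
the job is handed in; nothing more can be done
None
```

I handed the job in with the pillar upright and its foot flush and square against the rail, about 38–40 mm from axis to rail face and near the rail's middle; no verdict came back. The other pillar, vee block and pins were not touched, and the arm was clear.

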